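# Slide the empty plant pot out onto the clamp-on holder

## Task

Lift the loose rim piece of the raised birch tray straight up out of its slots and set it down on the grey shelf. Then slide the empty white pot, without lifting or tipping it, round the things in the tray and out through the gap until it stands upright and centred on the round plate of the steel pot holder. Leave the sunglasses box, the door wedge, the jar and the tin where they are.

Things in the scene. Friction and masses are not known exactly. Their poses are not given: they have to be found in the camera images.
- stand: Fixed birch tray on feet, with a steel pot holder on its front edge. Origin: at shelf level (z=0) below the middle of the gate in the front rim; +x into the tray, -x outwards over the holder, y along the front rim. Floor top z=60 mm, x -20 to 225, y -237 to 237. Rim 26 mm high; inside faces: back x=213, sides y=+-225; front rim 14 thick, centred on x=0.
- plate_top (a point): Centre of the top of the holder's flat round steel plate: 92 mm across, 6 mm thick, no lip, top at z=58.5 mm (1.5 mm under the tray floor), at x=-85, y=0 in stand, axes parallel to it. A flat neck 50 mm wide, equally high, joins it to the floor's edge at x=-20. Beside neck and plate nothing carries the pot.
- gate (a point): Middle of the gate on the tray floor (z=60 mm), axes as stand. Two slotted end blocks (x -20 to 20, |y| 64 to 98 mm, 26 mm high like the rim) leave a gap 128 mm wide, closed at the start by the rim piece. Box and wedge lie at least 65 mm off its middle line (y=0), on either side; the pot starts behind them, by the back rim.
- slat: Loose birch rim piece closing the gate. Origin: middle of its underside; y along it, z up. Web 11 mm thick (x), 26 high; T ends (26 wide in x, |y| 77 to 86 mm, 26 high) caught in the end blocks' slots with about 2.5 mm play: it comes out only straight up, by 26 mm. Grip tab in the middle, 11 thick (x), 50 long (y), top 67 mm above the underside. Stands by itself on its T ends. 70 g.
- pot: Empty white ceramic pot, open on top, 62 mm high; outside diameter 88 mm at the foot, 100 at 31 mm height, 112 at the rim; wall 5, bottom 6 mm thick. Origin: centre of the underside, z up. 0.35 to 0.7 kg. It slides on its foot when pushed or dragged, e.g. by closed fingers reaching down inside and pressing on the inner wall low down.
- glasses_box: Bystander: shut red sunglasses box, 58 x 144 x 48 mm (x, y, z), lying in the tray near the front rim, on one side of the gate. Origin: centre of the underside.
- wedge: Bystander: aluminium door wedge, 45 x 130 x 30 mm (x, y, z), lying in the tray near the front rim, on the other side of the gate. Origin: centre of the underside.
- jar: Bystander: lidded glass jar, 60 mm across, 95 mm high, standing on the shelf in front of the tray, to one side of the holder. Origin: centre of the underside.
- tin: Bystander: steel tin, 68 mm across, 60 mm high, standing on the shelf in front of the tray, on the other side of the holder. Origin: centre of the underside.

How it is judged (in metres and radians):
On the way, in this order (a step that is already met when the one before it is completed fails the run):
1. the rim piece is lifted out of its slots, upright and over the gate (z of slat in the frame of stand above 0.088 m and horizontal distance between slat and gate below 0.03 m and angle between slat's own z axis and vertical below 0.25 rad).
2. the rim piece is set down on the shelf and let go (height (world z) of slat below 0.03 m and linear speed of slat below 0.03 m/s and contact force between slat and the fingers below 0.1 N and contact force between slat and stand below 0.1 N), for 0.2 s.
3. the pot stands centred on the round plate (horizontal distance between pot and plate_top below 0.014 m and z of pot in the frame of plate_top between -0.004 and 0.004 m and angle between pot's own z axis and vertical below 0.08 rad), for 0.2 s.
At the end, for the whole second after the job is handed in: The pot stands upright (within 0.08 rad) and still on the holder's round plate, its foot within 14 mm of the plate's centre, and the rim piece lies or stands at rest on the shelf, clear of the tray (its underside's middle below 30 mm) (all of step 3 and linear speed of each of pot, slat below 0.02 m/s and height (world z) of slat below 0.03 m and contact force between slat and stand below 0.1 N); the robot touches nothing.
It fails at once if the pot is lifted more than 15 mm off the tray floor (height (world z) of pot above 0.075 m).
It fails at once if the pot is tipped by more than 0.3 rad (angle between pot's own z axis and vertical above 0.3 rad).
It fails at once if the rim piece is levered over in its slots (horizontal distance between slat and gate below 0.03 m and z of slat in the frame of stand below 0.086 m and angle between slat's own z axis and vertical above 0.25 rad).
It fails at once if the sunglasses box, door wedge, jar or tin is moved more than 15 mm (distance of any of glasses_box, wedge, jar, tin from where it was at the start of the episode above 0.015 m).
It also fails if it takes over 64 s, if anything falls off the work surface, if the arm or the gripper's body presses on something with over 40 N, if the wrist force passes 120 N, or if a joint passes its speed limit or range.

## Robot

A 6-joint arm with a two-finger parallel gripper is mounted at the origin on the work surface. World frame = base frame: x ahead of the robot, y to its left, z up, the work surface at z = 0. Lengths are in m, angles in degrees, forces in N, time in s.
With the tool pointing down it reaches from about 0.35 to 0.875 m from the base axis. Payload 15.5 kg.
Tool frame: the origin (TCP) lies on the centre line of the jaws, within the pads' length; the fingertips stand 19 mm ahead of it and the grasp point (between the pads) is the TCP; z points along the fingers, y is the line along which they close (so a half turn about z gives the same grasp; the last joint's range is limited). The gripper opens to 85 mm and grips with 20 to 120 N. Pads are 22 mm wide; open, the fingers measure 114 mm over their backs; the gripper's body (76 mm by 85 mm) begins 54 mm behind the grasp point. The pads swing forward as they close: fully open they stand 13 mm farther back than shut.
Start: joints at [-74.112, 28.281, 77.091, -0, 74.628, -5.472], TCP at [0.228, -0.582, 0.25] pointing down, gripper open.
Joint ranges: [-166.48, 166.48], [-47.26, 123.95], [12.59, 153.08], [-70.14, 250.14], [6.76, 159.57], [-176.63, 176.63]. Speed limits (degrees/s): [108.29, 108.29, 147.25, 172.46, 172.46, 172.46].

## Interface

Orientations are given as [roll, pitch, yaw] about the fixed x, y, z axes, in that order (R = Rz(yaw) Ry(pitch) Rx(roll)).
In Python, from rig import * gives the robot as it stands. Calls block until the motion is done:
- move_pose(position, orientation): joint-space move of the TCP to a pose.
- line_to(position, attitude=None, max_speed=0.15): straight line of the TCP; attitude=None keeps the orientation; max_speed is the mean speed in m/s.
- set_joints(angles): joint-space move.
- open_jaws() and gripper_close(grip_force=None): open the fingers fully, or close them until they stop; grip_force is the grip in N (None keeps the last).
- hold(seconds).
- inverse_kinematics(position, orientation): joint angles nearest the present ones, or None.
- capture(name): name is "side" or "top" or "wrist"; returns a dict with "img" (480x640x3 uint8, red, green, blue), "vfov" (degrees; the focal length in pixels is half the picture's height over the tangent of half this angle, whatever the lens; pixels are square), "cx", "cy" (the principal point, pixels), "distortion" ([k1, k2, p1, p2, k3] as OpenCV has them; the pictures are not rectified), "position" and "attitude" of the camera in the world. Camera axes: x right, y up, looking along -z (the intrinsics and any distortion apply to the point x, -y, -z); pixel columns grow to the right and rows downward; lengths in m; the calibration is good to about 2 mm. A picture is of the moment at which its call begins. There is no depth.
A pose or a line that the arm cannot do raises IKError and nothing moves.
- finish_job(): hands the job in; it is judged then, once.
Readings, each from a call of its own:
- read_time_s(): time.
- read_joints(): joint angles.
- read_qd(): joint speeds.
- read_joint_torque(): joint torques, N m.
- read_ee_pos(): TCP position.
- read_tcp_rot(): TCP orientation.
- read_force(): force on the tool from outside, world axes, zero at the start.
- read_torque(): the same for the moment, N m.
- read_grip_width(): finger opening in m.
- read_grasp_force(): force on a finger pad.
Only numpy, scipy, OpenCV 4.12 (cv2) and the standard library are available. Lean on these libraries where they do the work, as an engineer would, in place of code of your own. Each camera call takes 0.05 s, during which the arm holds its last target. There are 200 camera calls.

## Working session

There is one attempt and no reset: what is moved stays moved. The work goes in short steps, each a Python script; the robot and the scene stay as the last script left them, time stands still between calls to the robot, and variables do not carry over. Pictures are saved under pics/ and viewed, at most 10 in all, crops included, and the job is handed in when it is done.

```bash
ls; mkdir -p pics; python3 - <<'E'
from rig import *
import cv2
for n in ["top","side"]:
    c=capture(n); cv2.imwrite(f"pics/{n}0.png",c["img"][:,:,::-1])
    print({k:v for k,v in c.items() if k!="img"})
print(read_time_s())
E
```

```text
pics
{'vfov': 55.83227385295097, 'cx': 312.7592603766008, 'cy': 241.00016272103872, 'distortion': array([-0.01690938,  0.        ,  0.        ,  0.        ,  0.        ]), 'position': array([0.43954432, 0.02151357, 1.0578349 ]), 'attitude': array([  4.03424661,   1.55667597, -90.4801052 ])}
{'vfov': 49.71654453719801, 'cx': 328.35167074271834, 'cy': 233.10267151211224, 'distortion': array([-0.15294902,  0.        ,  0.        ,  0.        ,  0.        ]), 'position': array([-0.01702119,  0.66540141,  0.62919195]), 'attitude': array([  56.46379855,   -0.43385134, -139.00755374])}
0.1
```

View pics/top0.png

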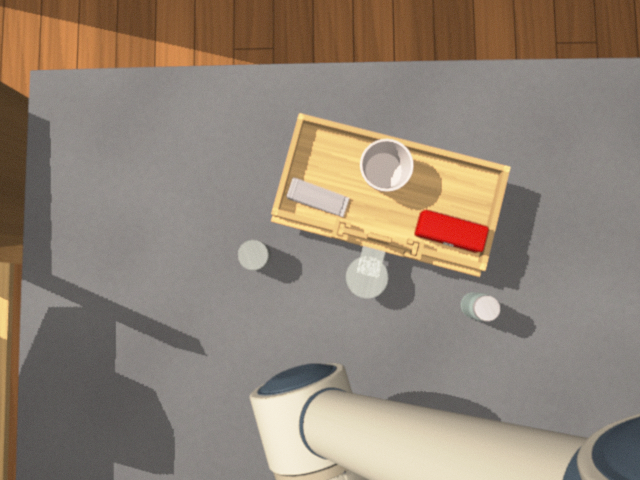

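View pics/side0.png

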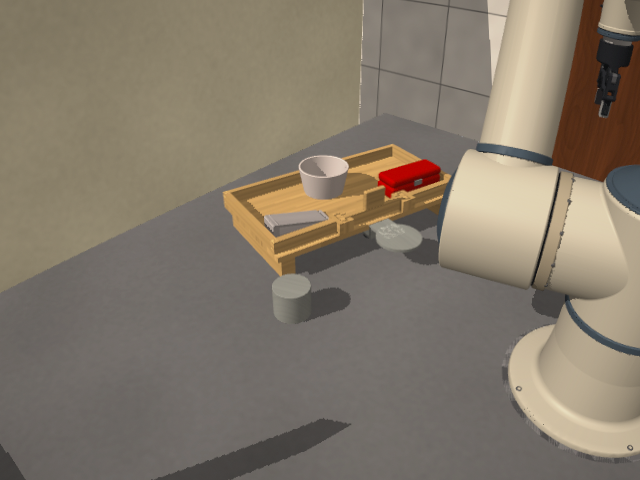

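The top view shows the tray with rim corners at about (300,115), (509,167), (480,273) and (273,220). The pot rim is at (387,165), the plate at (367,277), the wedge at (318,198), the box at (452,231), the tin at (253,255) and the jar at (486,308). The side view confirms that the slat's tab stands up in the gate.

```bash
cat > h.py <<'E'
from rig import *
import numpy as np, cv2
from scipy.spatial.transform import Rotation as R
def K(c):
    f=240/np.tan(np.radians(c["vfov"]/2)); return np.array([[f,0,c["cx"]],[0,f,c["cy"]],[0,0,1]])
def cast(c,px,z):
    p=cv2.undistortPoints(np.array(px,float).reshape(-1,1,2),K(c),c["distortion"]).reshape(-1,2)
    d=np.c_[p[:,0],-p[:,1],-np.ones(len(p))]
    d=R.from_euler("xyz",c["attitude"],degrees=True).apply(d); o=np.array(c["position"])
    return o+d*((z-o[2])/d[:,2])[:,None]
def proj(c,P):
    q=R.from_euler("xyz",c["attitude"],degrees=True).inv().apply(np.atleast_2d(P)-c["position"])
    q=q*[1,-1,-1]
    return cv2.projectPoints(q,np.zeros(3),np.zeros(3),K(c),c["distortion"])[0].reshape(-1,2)
E
python3 - <<'E'
from h import *
c=capture("top")
im=c["img"]; hsv=cv2.cvtColor(im,cv2.COLOR_RGB2HSV)
m=((hsv[...,0]>10)&(hsv[...,0]<30)&(hsv[...,1]>80)&(hsv[...,2]>90)).astype(np.uint8)*255
m[:90]=0; m[320:]=0; m[:,:200]=0;m[:,560:]=0
cs,_=cv2.findContours(cv2.morphologyEx(m,cv2.MORPH_CLOSE,np.ones((5,5))),0,1); k=max(cs,key=cv2.contourArea)
h=cv2.convexHull(k); print(cv2.approxPolyDP(h,6,True).reshape(-1,2).tolist())
P=cast(c,h.reshape(-1,2),0.086)[:,:2]
r=cv2.minAreaRect(P.astype(np.float32)*1000); print(r)   # rough
A=cast(c,[[300,115],[509,167],[480,273],[273,220]],0.086); print(A.round(4))
e=A[0]-A[1]; yaw=np.arctan2(-e[0],e[1]); print("len",np.hypot(*e[:2]),"yaw",np.degrees(yaw))
mid=(A[0]+A[1])[:2]/2; o=mid-0.225*np.array([np.cos(yaw),np.sin(yaw)]); print("origin",o)
print("plate",cast(c,[[367,278]],0.0585),"pred",o-0.085*np.array([np.cos(yaw),np.sin(yaw)]))
S=R.from_euler("z",yaw)
def ts(p): return S.inv().apply(np.asarray(p)-[*o,0]).round(4)
print("pot",ts(cast(c,[[387,165]],0.122)))
for n,px,z in [("wedge",[[290,180],[348,194],[346,216],[288,201]],.09),("box",[[422,210],[488,226],[483,251],[416,235]],.108),("tin",[[253,255]],.06),("jar",[[487,308]],.095)]: print(n,ts(cast(c,px,z)).tolist(),cast(c,px,z)[0].round(3))
print(read_ee_pos(),read_tcp_rot())
w=capture("wrist"); print(w["position"],w["attitude"])
E
```

```text
[[299, 113], [508, 166], [485, 270], [476, 276], [271, 221]]
((608.9381103515625, -118.96011352539062), (475.3730773925781, 249.21835327148438), 74.48497772216797)
[[ 0.7864  0.0731  0.086 ]
 [ 0.6641 -0.3778  0.086 ]
 [ 0.4365 -0.3075  0.086 ]
 [ 0.5548  0.133   0.086 ]]
len 0.4671687082914853 yaw -15.17627897890506
origin [ 0.50811048 -0.09344394]
plate [[ 0.42769444 -0.0702512   0.0585    ]] pred [ 0.42607485 -0.07119182]
pot [[0.1542 0.0246 0.122 ]]
wedge [[0.0789, 0.2171, 0.09], [0.0804, 0.088, 0.09], [0.0331, 0.0803, 0.09], [0.0334, 0.2095, 0.09]] [0.641 0.095 0.09 ]
box [[0.083, -0.0707, 0.108], [0.0847, -0.2118, 0.108], [0.0312, -0.2137, 0.108], [0.0286, -0.0711, 0.108]] [ 0.57  -0.183  0.108]
tin [[-0.0984, 0.2572, 0.06]] [0.48  0.181 0.06 ]
jar [[-0.0813, -0.2534, 0.095]] [ 0.363 -0.317  0.095]
[ 0.22759964 -0.58182272  0.24984001] [-1.79947558e+02 -5.81913349e-03  2.13608120e+01]
[ 0.30303958 -0.55156807  0.37446634] [-1.84001670e+01 -5.66559085e-03 -6.86700332e+01]
```

```bash
python3 - <<'E'
from h import *
o=np.array([.5081,-.0934]); yaw=-15.2
for p in (74.8,-105.2): print(p, inverse_kinematics([*o,.27],[180,0,p]), inverse_kinematics([.6,-.1,.1],[180,0,p]), inverse_kinematics([.42,-.07,.1],[180,0,p]))
move_pose([*o,.27],[180,0,74.8])
w=capture("wrist"); cv2.imwrite("pics/w1.png",w["img"][:,:,::-1]); np.save("w1.npy",w,allow_pickle=True)
S=R.from_euler("z",yaw,degrees=True)
loc=np.array([[5.5,25,127],[-5.5,25,127],[5.5,-25,127],[-5.5,-25,127],[-20,64,86],[-20,98,86],[20,64,86],[-85,0,58.5]])/1e3
print(proj(w,S.apply(loc)+[*o,0]).round(0).tolist(), read_time_s())
E
```

```text
74.8 [-1.70407291e+01  1.83743766e+01  9.06341466e+01 -2.54444375e-14
  7.09914769e+01 -1.84072910e+00] [-1.50852874e+01  3.69239393e+01  8.81552039e+01 -2.54444375e-14
  5.49208568e+01  1.14712643e-01] [-1.75086637e+01  2.69142258e+01  1.13905737e+02 -2.54444375e-14
  3.91800372e+01 -2.30866366e+00]
-105.2 None None None
[[327.0, 193.0], [313.0, 193.0], [327.0, 254.0], [314.0, 254.0], [296.0, 138.0], [296.0, 96.0], [344.0, 138.0], [233.0, 204.0]] 2.2833
```

View pics/w1.png

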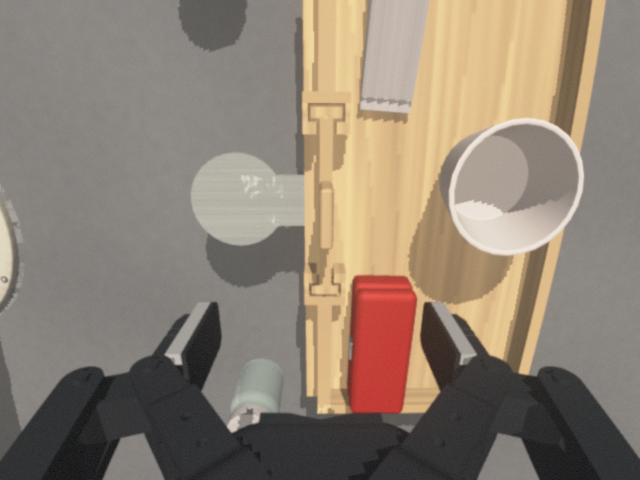

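The wrist view shows the tab top at about x 320–333, y 183–248 px. The end blocks are at (303–350, 93–133) and (305–345, 265–303), the plate centre at (235,199), and the pot rim centred at (516,187).

```bash
python3 - <<'E'
from h import *
w=np.load("w1.npy",allow_pickle=True).item()
im=w["img"]
t=cast(w,[[326.5,184],[326.5,248]],.127); print("tab",t.round(4),t.mean(0))
d=t[0]-t[1]; print("yaw tab",np.degrees(np.arctan2(-d[0],d[1])),np.hypot(*d[:2]))
b=cast(w,[[304,93],[350,93],[306,302],[346,302]],.086); print("blocks",b.round(4),b.mean(0))
for i,j in((0,2),(1,3)):
    d=b[i]-b[j]; print(np.degrees(np.arctan2(-d[0],d[1])),np.hypot(*d[:2]))
print("plate",cast(w,[[235.5,199]],.0585))
g=cv2.cvtColor(im,cv2.COLOR_RGB2HSV)
# plate contour
m=((g[...,1]<50)&(im.astype(int).sum(2)>390)).astype(np.uint8)*255
m[:, 300:]=0; m[:130]=0; m[260:]=0; m[:,:150]=0;
cs,_=cv2.findContours(cv2.morphologyEx(m,cv2.MORPH_CLOSE,np.ones((5,5))),0,1); k=max(cs,key=cv2.contourArea).reshape(-1,2)
P=cast(w,k,.0585)[:,:2]; 
S=R.from_euler("z",-15.2,degrees=True).as_matrix()[:2,:2]
c0=cast(w,[[235.5,199]],.0585)[0,:2]
Q=(P-c0)@S; Q=P[Q[:,0]<0.03]
x=np.linalg.lstsq(np.c_[2*Q,np.ones(len(Q))],(Q**2).sum(1),rcond=None)[0]; print("circle",x[:2],np.sqrt(x[2]+x[:2]@x[:2]),len(Q))
# pot rim
rim=cast(w,[[516,119],[516,254],[450,195],[583,180]],.122); print("pot",rim.round(4),rim.mean(0))
E
```

```text
tab [[ 0.5211 -0.0636  0.127 ]
 [ 0.5077 -0.1139  0.127 ]] [ 0.51438686 -0.08875182  0.127     ]
yaw tab -14.989751924525633 0.05204882938078512
blocks [[ 0.5217  0.0066  0.086 ]
 [ 0.558  -0.0033  0.086 ]
 [ 0.4702 -0.1786  0.086 ]
 [ 0.5082 -0.1891  0.086 ]] [ 0.51453026 -0.0911036   0.086     ]
-15.518850058230543 0.19219752424851547
-15.009422989523548 0.19229860551987554
plate [[ 0.43002066 -0.06677134  0.0585    ]]
circle [ 0.39928411 -0.05533224] 0.06634726976396893 382
pot [[ 0.6716 -0.0536  0.122 ]
 [ 0.6606 -0.1637  0.122 ]
 [ 0.613  -0.0985  0.122 ]
 [ 0.7217 -0.1144  0.122 ]] [ 0.6667326  -0.10754883  0.122     ]
```

```bash
python3 - <<'E'
from h import *
x,y=.514,-.0892; A=[180,0,74.9]
move_pose([x,y,.17],A); line_to([x,y,.109],max_speed=.08)
gripper_close(40); print("w",read_grip_width(),read_grasp_force(),read_force())
line_to([x,y,.150],max_speed=.05); print(read_force(),read_grip_width())
line_to([x,y,.25])
c=capture("side"); cv2.imwrite("pics/s1.png",c["img"][:,:,::-1]); print(read_time_s())
E
```

```text
w 0.010599088929740702 39.87035930156708 [ 0.92578053 -0.37346684  2.41008983]
[-0.34357547  0.87907112 -0.71042181] 0.010440585004968932
6.1833
```

View pics/s1.png

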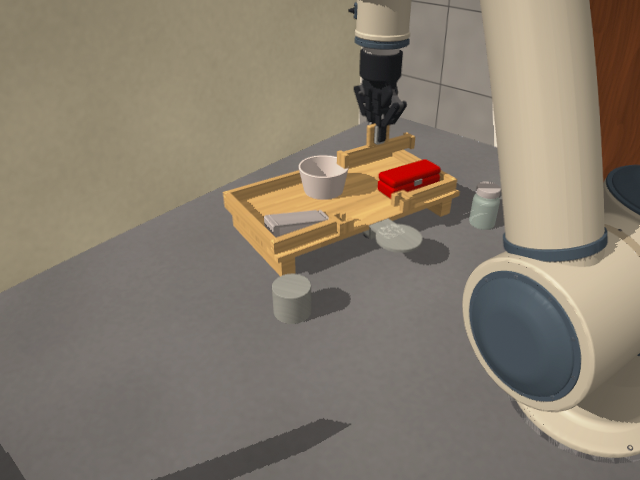

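The slat is out and held upright at about (375,150) px, and everything else is undisturbed. I'll carry it to the left of the tin.

```bash
python3 - <<'E'
from h import *
A=[180,0,120]; p=[.42,.36]
move_pose([*p,.22],A); line_to([*p,.07],max_speed=.15); line_to([*p,.0505],max_speed=.03)
print(read_force(),read_ee_pos()); 
if read_force()[2]<2: line_to([*p,.0485],max_speed=.02); print(read_force())
open_jaws(); hold(.3); line_to([*p,.16])
c=capture("side"); cv2.imwrite("pics/s2.png",c["img"][:,:,::-1])
# look at pot from above
move_pose([.64,-.10,.30],[180,0,74.9])
w=capture("wrist"); np.save("w2.npy",w,allow_pickle=True); cv2.imwrite("pics/w2.png",w["img"][:,:,::-1]); print(read_time_s())
v=cv2.hconcat([cv2.resize(c["img"],(400,300)),cv2.resize(w["img"],(400,300))]); cv2.imwrite("pics/v2.png",v[:,:,::-1])
E
```

```text
[ 0.05895097 -0.04873557 -0.854999  ] [0.42005794 0.36004637 0.05051899]
[-0.44216109 -0.20111943  5.86464933]
13.9833
```

View pics/v2.png

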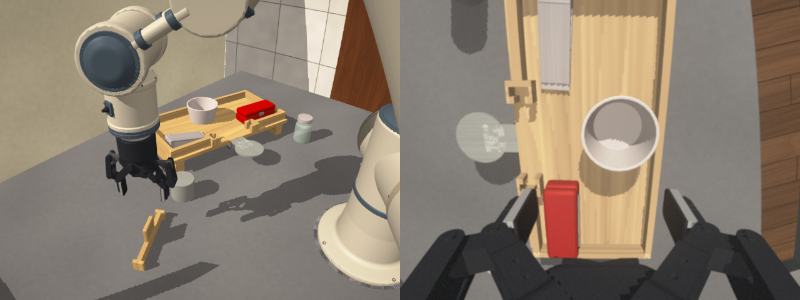

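The side view shows the slat standing free on the shelf. The wrist view shows the pot still at the back, with its rim centred at about (352,213) px at full scale. Next I'll measure the pot and insert the closed fingers.

```bash
cat >> h.py <<'E'
O=np.array([.5135,-.0900,0]); S=R.from_euler("z",-15.1,degrees=True); A=[180,0,74.9]
def W(x,y,z): return (S.apply([x,y,0])+O+[0,0,z]).tolist()
def ts(p): return S.inv().apply(np.asarray(p)-O)
def pot(c,guess,z=.122,save=None):
    """rim centre (stand frame): fit a circle to low-saturation, bright blob's hull cast to rim height"""
    im=c["img"]; hsv=cv2.cvtColor(im,cv2.COLOR_RGB2HSV)
    m=((hsv[...,1]<65)&(hsv[...,2]>95)).astype(np.uint8)*255
    u=proj(c,W(*guess,z))[0]; r=np.linalg.norm(proj(c,W(guess[0]+.067,guess[1],z))[0]-u)
    k=np.zeros_like(m); cv2.circle(k,tuple(int(v) for v in u),int(r),255,-1); m&=k
    m=cv2.morphologyEx(m,cv2.MORPH_OPEN,np.ones((3,3)))
    cs,_=cv2.findContours(m,0,1); h=cv2.convexHull(max(cs,key=cv2.contourArea)).reshape(-1,2)
    (a,b),rad=cv2.minEnclosingCircle((cast(c,h,z)[:,:2]*1000).astype(np.float32))
    if save:
        v=im.copy(); cv2.polylines(v,[h.astype(np.int32)],True,(255,0,0),1); cv2.imwrite(save,v[:,:,::-1])
    return ts([a/1000,b/1000,z])[:2].round(4),rad
E
python3 - <<'E'
from h import *
w=np.load("w2.npy",allow_pickle=True).item()
print(pot(w,(.153,.023),save="pics/p2.png"))
t=capture("top"); print(pot(t,(.153,.023)))
E
```

```text
(array([0.1524, 0.0218]), 56.139190673828125)
(array([0.151 , 0.0425]), 58.094322204589844)
```

View pics/p2.png

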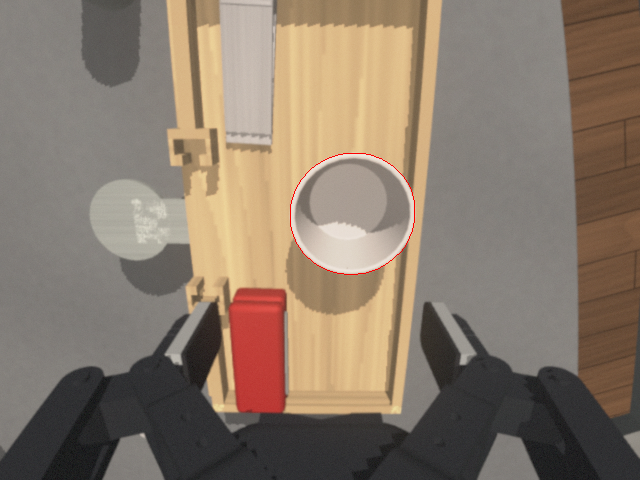

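The fit is clean: rim centre at (352,213) px, radius 56.1 mm. Next, insert the fingers and drag sideways to y≈0.

```bash
python3 - <<'E'
from h import *
w=np.load("w2.npy",allow_pickle=True).item()
print("box/wedge ends",ts(cast(w,[[233,290],[286,290]],.108)).round(3).tolist(),ts(cast(w,[[226,144],[271,150]],.066)).round(3).tolist())
gripper_close(20); print(read_grip_width())
px,py=.1524,.0218
move_pose(W(px,py,.16),A); line_to(W(px,py,.092),max_speed=.08); f0=np.array(read_force()); print("f",f0)
for d in (.020,.027,.034,.041,.048):
    line_to(W(px,py-d,.092),max_speed=.06); print(d,S.inv().apply(np.array(read_force())-f0).round(2))
line_to(W(px,py-.035,.092)); line_to(W(px,py-.035,.15)); 
move_pose(W(.12,0,.28),A); w=capture("wrist"); print(pot(w,(px,0),save="pics/p3.png"),read_time_s())
E
```

```text
box/wedge ends [[0.037, -0.058, 0.108], [0.09, -0.058, 0.108]] [[0.031, 0.081, 0.066], [0.075, 0.075, 0.066]]
0.00042657409844715357
f [-0.79017899 -0.32537716  0.30152918]
0.02 [ 0.32  0.27 -0.4 ]
0.027 [ 0.34  0.71 -0.43]
0.034 [ 0.52  1.11 -0.06]
0.041 [-0.74  0.96 -0.26]
0.048 [ 0.69  0.11 -0.62]
(array([0.1512, 0.0013]), 56.18388748168945) 19.4083
```

View pics/p3.png

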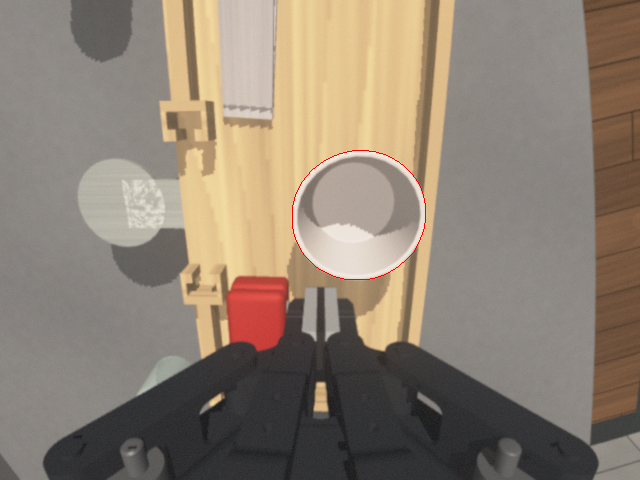

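The pot is now at row 215 and almost in line with the gap. The end blocks' tops are at rows 100–140 and 266–303. The box's end face spans rows 278 (bottom) to 289 (top).

```bash
python3 - <<'E'
from h import *
w=capture("wrist")
print("blocks",ts(cast(w,[[160,100],[213,100],[183,303],[227,303]],.086)).round(4).tolist())
print("box end",ts(cast(w,[[260,278]],.062)).round(4),ts(cast(w,[[260,289]],.106)).round(4))
print("wedge end",ts(cast(w,[[250,119]],.061)).round(4)); print("plate",ts(cast(w,[[120,202]],.0585)).round(4))
E
```

```text
blocks [[-0.0185, 0.0973, 0.086], [0.0277, 0.0964, 0.086], [-0.0218, -0.0983, 0.086], [0.0238, -0.0978, 0.086]]
box end [[ 0.0547 -0.0811  0.062 ]] [[ 0.0624 -0.0714  0.106 ]]
wedge end [[0.0537 0.0803 0.061 ]]
plate [[-0.0853  0.0014  0.0585]]
```

```bash
cat > drag.py <<'E'
from h import *
import sys
def drag(p,x1,y1=0.,off=.025,z=.092,step=.03):
    move_pose(W(*p,.16),A); line_to(W(*p,z),max_speed=.1)
    line_to(W(p[0]-off+.003,p[1],z),max_speed=.06)
    xs=np.linspace(p[0]-off+.003,x1-off,max(2,int(abs(p[0]-x1)/step)+1))[1:]
    ys=np.linspace(p[1],y1,len(xs)+1)[1:]
    for x,y in zip(xs,ys):
        line_to(W(x,y,z),max_speed=.06); f=np.array(read_force()); print(round(x,3),S.inv().apply(f).round(1))
        if np.linalg.norm(f)>20: print("STOP"); break
    line_to(W(x+.012,y,z)); line_to(W(x+.012,y,.15))
    move_pose(W(x,0.0,.28),A); w=capture("wrist"); return w
p=[float(v) for v in sys.argv[1:5]]
w=drag(p[:2],p[2],z=p[3]); q,r=pot(w,(p[2],0),save="pics/d.png"); print(q,r,read_time_s())
E
python3 drag.py .1512 .0013 .03 .092
```

```text
0.098 [1.1 1.3 6.1]
0.067 [1.1 0.3 7.1]
0.036 [ 1.5 -0.   7.2]
0.005 [ 1.7 -0.   7.5]
[ 0.0285 -0.003 ] 67.0810546875 25.4583
```

View pics/d.png

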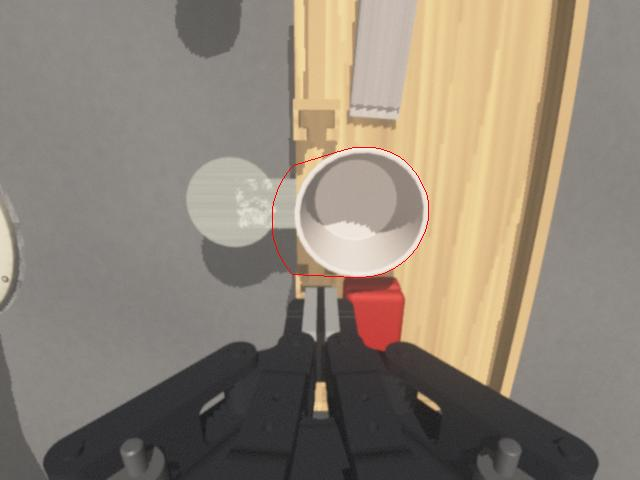

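The pot stands in the gap with its rim spanning x 295–429, y 147–276 px. The automatic fit included some shelf, so I'll use the picked rim points.

```bash
python3 - <<'E'
from h import *
w=capture("wrist"); q=ts(cast(w,[[295,212],[429,212],[362,147],[362,276]],.122)); print(q.round(4).tolist(),(q[:2].mean(0)[0],q[2:].mean(0)[1]), "plate",ts(cast(w,[[231,202]],.0585)))
E
```

```text
[[-0.017, 0.0073, 0.122], [0.0935, 0.0073, 0.122], [0.0362, 0.0595, 0.122], [0.0401, -0.0504, 0.122]] (np.float64(0.038246051788881935), np.float64(0.00452316909511578)) plate [[-0.0856314   0.00083566  0.0585    ]]
```

```bash
sed -i 's/off=.025/off=.033/' drag.py; python3 drag.py .038 .0045 -.083 .095
```

```text
-0.023 [-0.8  0.1  6.4]
-0.054 [3.3 0.4 6.6]
-0.085 [2.4 0.4 7.1]
-0.116 [2.7 1.2 5.9]
[-0.0827 -0.0046] 69.13282012939453 31.5917
```

View pics/d.png

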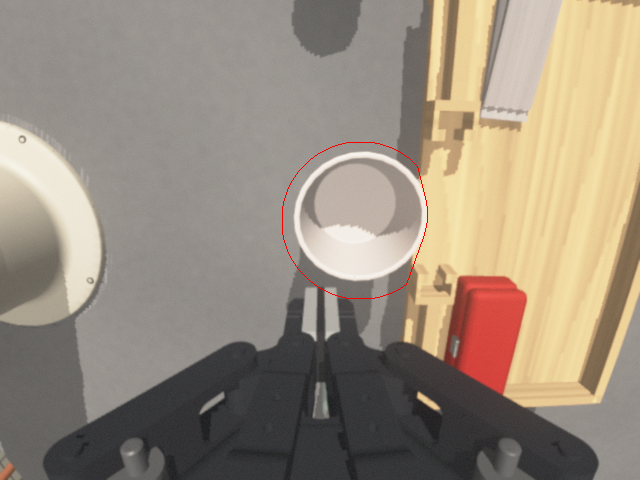

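The pot now hides the plate, with its rim spanning x 294–428, y 151–280 px, upright. I'll cast the rim at z≈0.1205.

```bash
python3 - <<'E'
from h import *
w=capture("wrist"); q=ts(cast(w,[[294,215],[428,215],[361,151],[361,280]],.1205)); print(q.round(4).tolist(),(q[:2].mean(0)[0],q[2:].mean(0)[1]))
print("blocks",ts(cast(w,[[427,101],[478,101]],.086)).round(4).tolist())
m=cv2.inRange(w["img"],(188,180,175),(255,255,255)); k=np.zeros_like(m); cv2.circle(k,(361,215),72,255,-1); m&=k
h=cv2.convexHull(np.argwhere(m)[:,::-1].astype(np.int32)); (a,b),r=cv2.minEnclosingCircle((cast(w,h.reshape(-1,2),.1205)[:,:2]*1000).astype(np.float32)); print(ts([a/1e3,b/1e3,0]),r)
E
```

```text
[[-0.1389, 0.0043, 0.1205], [-0.0275, 0.0043, 0.1205], [-0.0852, 0.0563, 0.1205], [-0.0812, -0.0551, 0.1205]] (np.float64(-0.08316882597084793), np.float64(0.0005925040153351713))
blocks [[-0.0262, 0.0955, 0.086], [0.0182, 0.0963, 0.086]]
[-0.08293051  0.00019247  0.        ] 56.16913986206055
```

```bash
python3 - <<'E'
from h import *
hold(.3); print(read_time_s(), finish_job())
E
```

```text
the job is handed in; nothing more can be done
31.9417 None
```

The job is handed in at 31.9 s of the 64 s allowed: the rim piece stands on the shelf, and the pot stands upright on the holder plate, measured about 2 mm (at most 6 mm) from centre; no verdict came back.

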